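Set out the goldsmith's bench for doming and planishing

ROBOT

A 6-joint arm with a two-finger parallel gripper is mounted at the origin on the work surface. World frame = base frame: x ahead of the robot, y to its left, z up, the work surface at z = 0. Lengths are in m, angles in rad, forces in N, time in s.
With the tool pointing down it reaches from about 0.3 to 1 m from the base axis. Payload 5.1 kg.
Tool frame: the origin (TCP) lies midway between the tips of the shut fingers; the grasp point (between the pads) lies 19 mm behind it; z points along the fingers, y is the line along which they close (so a half turn about z gives the same grasp; the last joint's range is limited). The gripper opens to 95 mm and grips with 3 to 60 N. Pads are 20 mm wide; open, the fingers measure 119 mm over their backs; the gripper's body (75 mm by 180 mm) begins 59 mm behind the grasp point.
Start: joints at [1.172, 0.124, 1.65, -0, 1.367, -0.083], TCP at [0.202, 0.618, 0.215] pointing down, gripper open.
Joint ranges: [-2.61, 2.61], [-1.02, 2.33], [0.03, 2.71], [-1.35, 4.49], [0.32, 2.68], [-2.91, 2.91]. Speed limits (rad/s): [2.57, 2.57, 3.14, 3.14, 3.14, 3.14].

INTERFACE

Orientations are given as a unit quaternion [w, x, y, z].
In Python, from bench import sense, eyes, job gives the robot as it stands.
- The arm moves only by the tool send_rows, never from a script. Its argument "increments" is a list that holds one entry, the list of rows, each a list of 6 numbers: the shift along the tool's x, y, z in shares of 0.75 m (1.0 is 0.75 m), then the turn, a rotation vector about the tool's x, y, z in fractions of the full range, 1 being 180 degrees. In form: [[[tx, ty, tz, wx, wy, wz], ...]]. A call has 1 to 20 rows; each row is the pose to reach, as a shift and turn from the pose commanded when the call began, along the tool's axes at that moment; what a row does not reach only later rows make up. A row lasts 1/12 s, in which the tool goes at most 41.7 mm and 7.16 degrees, less where a joint would pass 70% of its speed; a pose out of reach is approached as far as the arm can. No shift or turn number may pass 1 either way. A call with a gripper value outside its range is refused whole. "grip" is the opening, from -1 (shut) to 1 (fully open), set as the call begins (left out, the last holds). The fingers move at their own pace and stop on an object; "grip_force" is the grip in N (left out, the last holds). Time passes only in rows, so rows that repeat a pose let the fingers close. It gives the time, the measured TCP pose, the force, the opening and the grip force at its end, in the units of the state.
- sense(): the state, without advancing time (a new reading comes with each control period).
- eyes.camera(name): name is "scene" or "side" or "wrist"; returns the picture (420x560x3 uint8, red, green, blue); there is no depth.
- eyes.get_calibration(name): a dict with "camera_matrix" (3x3 intrinsics, pixels), "position" and "attitude" of the camera in the world. Camera axes: x right, y up, looking along -z (the intrinsics and any distortion apply to the point x, -y, -z); pixel columns grow to the right and rows downward; lengths in m; the calibration is good to about 2 mm. A picture is of the moment at which its call begins: read the wrist's pose just before it. get_calibration takes no time and is no camera call; for the wrist camera it gives the pose at the moment of the call.
- job.hand_in(): hands the job in; it is judged then, once.
The state is a dict: "time_s": time; "joint_positions": joint angles; "joint_velocities": joint speeds; "effort": joint torques, N m; "tool_pos": TCP position; "ee_rot": TCP orientation; "ft_force": force on the tool from outside, world axes, zero at the start; "torque": the same for the moment, N m; "width": finger opening in m; "gripper_force": force on a finger pad.
Only numpy, scipy, OpenCV 4.12 (cv2) and the standard library are available. Lean on these libraries where they do the work, as an engineer would, in place of code of your own. Each camera call takes 0.05 s, during which the arm holds its last target. There are 200 camera calls.

TASK

Set out the bench, seen from the robot's side: first put the round steel bench block midway between the vise and the burr stand, then the square steel doming block in front of the bench block (on the robot's side), in line with its middle and a finger's breadth (about 25 mm) clear of it. Next set the glass flux jar down gently behind the burr stand, in line with its middle and a finger's breadth (about 25 mm) clear of it, and last stand the brass napkin ring upright, centred on top of the bench block. Everything ends upright and let go; leave the dish and the brass weight where they are.

Things in the scene. Friction and masses are not known exactly. Their poses are not given: they have to be found in the camera images.
- vise: Grey cast bench vise with brass jaws, fixed; 90 mm long (x; its screw handle sticks out 15 mm more in front), 52 mm wide (y), 78 mm high. Origin: middle of its underside. x points away from the robot (behind), square to the line between vise and burr stand; y runs along that line to the robot's left. It stands left or right of the stand, 320 mm from it, centre to centre.
- burr_stand: Round dark wooden burr stand with small steel burrs standing in its top, fixed; 64 mm across the foot, 38 mm high, 65 mm over the burrs. Origin: middle of its underside. Same axes as the vise: x away from the robot (behind), y to the robot's left along the line that joins vise and stand.
- bench_block: Round steel bench block on a black rubber foot, a loose disc 60 mm across (steel top 58 mm) and 32 mm high, about 0.5 kg, flat on top. Origin at the middle of its underside, z up.
- doming_block: Square steel doming block with dark round hollows in its top and sides, a loose 44 mm cube, about 0.6 kg. Origin at the middle of its underside, z up, x and y square to its sides. Its yaw does not matter when placed.
- flux_jar: Small closed glass flux jar with a black cap, loose, 44 mm across and 48 mm high, about 90 g. Origin at the middle of its underside, z up. It must not be dropped or knocked about.
- napkin_ring: Brass napkin ring, a loose upright open tube 46 mm across outside, wall 2.5 mm, 28 mm high, about 70 g. Origin at the middle of its underside, z (its axis) up.
- dish: Bystander: small loose white ceramic bowl, 62 mm across, 26 mm high. Origin at the middle of its underside.
- weight: Bystander: small loose brass weight, a cylinder 24 mm across, 22 mm high, near the front, left of the middle. Origin at the middle of its underside.
Mind the look-alikes: they are no part of the job. Leave any blue look-alike of the flux_jar alone.

How it is judged:
On the way, in this order (a step that is already met when the one before it is completed fails the run):
1. the bench block stands let go midway between vise and burr stand (x of bench_block in the frame of vise between -0.015 and 0.015 m and horizontal distance between bench_block and vise between 0.145 and 0.175 m and horizontal distance between bench_block and burr_stand between 0.145 and 0.175 m and height (world z) of bench_block below 0.005 m and contact force between the fingers and bench_block below 0.3 N and linear speed of bench_block below 0.03 m/s and angle between bench_block's own z axis and vertical below 0.08 rad), for 0.2 s.
2. the doming block stands let go in front of the bench block (all of step 1 and horizontal distance between doming_block and bench_block between 0.062 and 0.097 m and x of doming_block in the frame of vise below -0.05 m and height (world z) of doming_block below 0.005 m and contact force between the fingers and doming_block below 0.3 N and linear speed of doming_block below 0.03 m/s and angle between doming_block's own z axis and vertical below 0.08 rad and (y of doming_block in the frame of vise between 0.142 and 0.178 m or y of doming_block in the frame of vise between -0.178 and -0.142 m)), for 0.2 s.
3. the flux jar stands let go behind the burr stand (all of step 2 and x of flux_jar in the frame of burr_stand between 0.062 and 0.1 m and y of flux_jar in the frame of burr_stand between -0.015 and 0.015 m and height (world z) of flux_jar below 0.005 m and contact force between the fingers and flux_jar below 0.3 N and linear speed of flux_jar below 0.03 m/s and angle between flux_jar's own z axis and vertical below 0.08 rad), for 0.2 s.
4. the napkin ring stands let go on top of the bench block (all of step 3 and horizontal distance between napkin_ring and bench_block below 0.008 m and z of napkin_ring in the frame of bench_block between 0.029 and 0.036 m and contact force between the fingers and napkin_ring below 0.3 N and linear speed of napkin_ring below 0.03 m/s and angle between napkin_ring's own z axis and vertical below 0.08 rad), for 0.2 s.
At the end, for the whole second after the job is handed in: Bench block midway between vise and stand within 15 mm; doming block in front, centres 62-97 mm apart, within 18 mm of the middle line; jar 62-100 mm behind the stand, within 15 mm sideways; ring on the bench block, centred within 8 mm. All upright within 0.08 rad, let go, at rest (all of step 4); the robot touches nothing.
It fails at once if a bystander (dish, weight) is moved more than 20 mm (distance of any of dish, weight from where it was at the start of the episode above 0.02 m).
It fails at once if the glass jar is dropped or knocked about (over 0.5 m/s out of the fingers) (linear speed of flux_jar above 0.5 m/s and contact force between the fingers and flux_jar below 0.05 N).
It also fails if it takes over 109 s, if anything falls off the work surface, if the arm or the gripper's body presses on something with over 40 N, if the wrist force passes 120 N, or if a joint passes its speed limit or range.

## Working session

There is one attempt and no reset: what is moved stays moved. The work goes in short steps, Python scripts to look and compute and a tool call to move; the robot and the scene stay as the last step left them, time stands still between calls to the robot, and variables do not carry over. Pictures are saved under pics/ and viewed, at most 14 in all, crops included, and the job is handed in when it is done.

Besides the shell and the picture viewer there is one more tool, called after ">>>" as a command line: name --argument value ..., lists and objects as JSON in quotes. send_rows: Moves the arm, as the interface text tells. Its arguments: {"type":"object","properties":{"increments":{"type":"array","items":{"type":"array","items":{"type":"array","items":{"type":"number"}}}},"grip":{"type":"number"},"grip_force":{"type":"number"}},"required":["increments"]}

```bash
mkdir -p pics; cat > h.py <<'E'
import numpy as np, cv2
from scipy.spatial.transform import Rotation as R
from bench import sense, eyes, job
def rot(a):
    a=np.array(a,float)
    return a if a.shape==(3,3) else R.from_quat(a[[1,2,3,0]]).as_matrix()
def ray(c,u,v):
    d=np.linalg.inv(np.array(c["camera_matrix"]))@[u,v,1]
    return np.array(c["position"]),rot(c["attitude"])@(d*[1,-1,-1])
def plane(c,u,v,z):
    p,d=ray(c,u,v); return p+d*(z-p[2])/d[2]
def proj(c,P):
    q=rot(c["attitude"]).T@(np.array(P)-c["position"])*[1,-1,-1]
    k=np.array(c["camera_matrix"])@q; return k[:2]/k[2]
def snap(n,f):
    c=eyes.get_calibration(n); im=eyes.camera(n); cv2.imwrite("pics/"+f,im[:,:,::-1]); return im,c
E
python3 - <<'E'
from h import *
for n in("scene","side","wrist"):
    im,c=snap(n,n+"0.png"); print(c)
s=sense(); print(s["tool_pos"],s["ee_rot"],s["width"],s["time_s"])
E
```

```text
{'camera_matrix': array([[413.41856125,   0.        , 279.51644132],
       [  0.        , 413.41856125, 213.03078291],
       [  0.        ,   0.        ,   1.        ]]), 'position': array([ 0.86964403, -0.42811501,  0.74464287]), 'attitude': array([0.90411335, 0.32123964, 0.0961115 , 0.26485227])}
{'camera_matrix': array([[418.05147804,   0.        , 289.06247134],
       [  0.        , 418.05147804, 211.4453925 ],
       [  0.        ,   0.        ,   1.        ]]), 'position': array([0.46227883, 0.70406347, 0.62549828]), 'attitude': array([-0.05936249, -0.0193711 ,  0.41784928,  0.90636794])}
{'camera_matrix': array([[336.51246667,   0.        , 281.03562858],
       [  0.        , 336.51246667, 208.82591142],
       [  0.        ,   0.        ,   1.        ]]), 'position': array([0.13448846, 0.64058002, 0.38425437]), 'attitude': array([ 0.80270952, -0.10388102, -0.07401542,  0.58257006])}
[0.20171395 0.617396   0.21369654] [-1.84069210e-04  1.57243718e-01  9.87559515e-01 -7.64037050e-04] 0.0950538491572206 0.15
```

View pics/scene0.png

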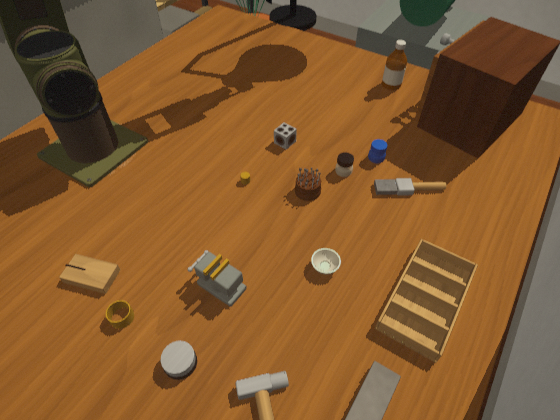

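View pics/side0.png

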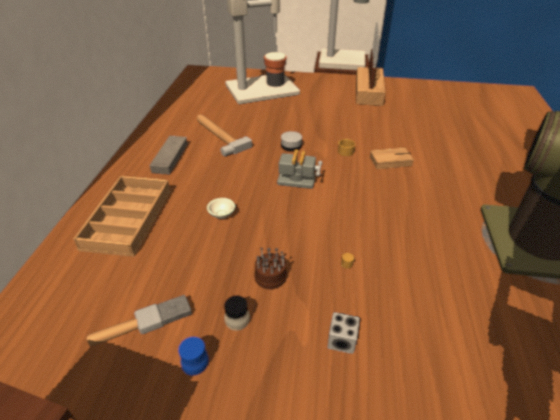

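The scene view shows the bench block at (178,359), ring (118,314), vise (220,278), stand (308,185), dish (325,262), weight (245,177) and doming block (286,134). There are two candidates for the jar: clear glass with a black cap at scene (345,164) / side (236,312), and all blue at scene (378,150) / side (193,355). The clear one with the black cap fits the description.

```bash
python3 - <<'E'
from h import *
S=eyes.get_calibration("scene"); D=eyes.get_calibration("side")
pts={"stand(mid z.03)":((308,187),(271,269),.025),"jar cap top":((345,159),(236,305),.048),"bench top":((178,356),(291,138),.032),"ring mid":((118,314),(346,147),.014),"dome mid":((286,135),(344,332),.022),"weight":((245,178),(347,261),.011),"dish":((325,262),(221,208),.015),"bluejar":((378,150),(193,355),.024),"vise":((220,278),(299,170),.04)}
for k,(a,b,z) in pts.items(): print(k,plane(S,*a,z).round(3),plane(D,*b,z).round(3))
im=cv2.imread("pics/scene0.png"); sd=cv2.imread("pics/side0.png")
a=cv2.resize(im[110:310,160:400],None,fx=3,fy=3,interpolation=cv2.INTER_CUBIC)
cv2.imwrite("pics/crop1.png",a)
a=cv2.resize(sd[120:380,170:380],None,fx=2.3,fy=2.3,interpolation=cv2.INTER_CUBIC); cv2.imwrite("pics/crop2.png",a)
E
```

```text
stand(mid z.03) [0.564 0.167 0.025] [0.554 0.178 0.025]
jar cap top [0.603 0.276 0.048] [0.596 0.286 0.048]
bench top [ 0.578 -0.305  0.032] [ 0.573 -0.294  0.032]
ring mid [ 0.42  -0.303  0.014] [ 0.42  -0.299  0.014]
dome mid [0.419 0.301 0.022] [0.412 0.296 0.022]
weight [0.412 0.121 0.011] [0.409 0.125 0.011]
dish [0.696 0.011 0.015] [0.696 0.005 0.015]
bluejar [0.65  0.376 0.024] [0.647 0.371 0.024]
vise [ 0.548 -0.146  0.04 ] [ 0.534 -0.134  0.04 ]
```

View pics/crop1.png

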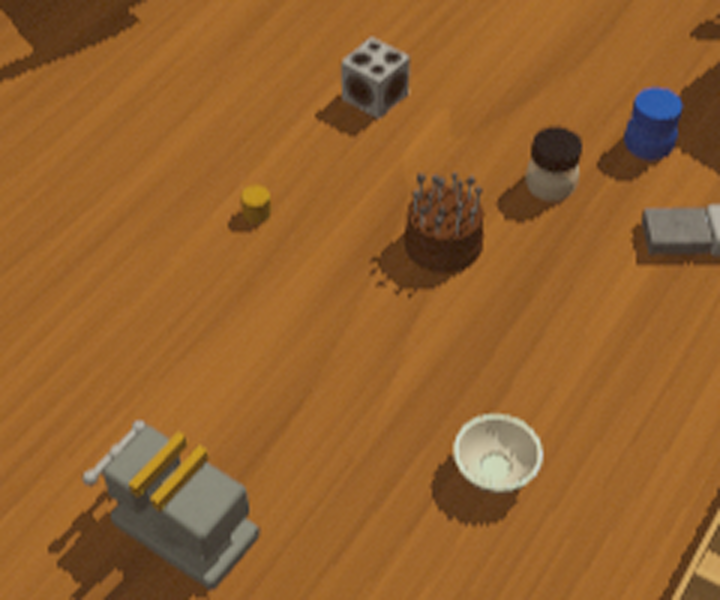

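View pics/crop2.png

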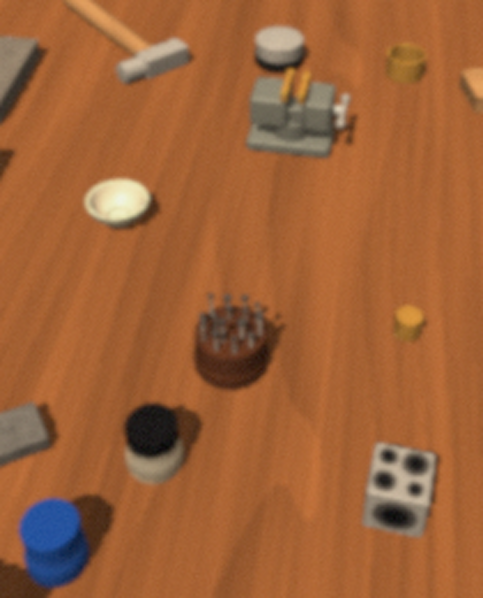

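```bash
cat >> h.py <<'E'
def go(x,y,z,psi=180):
    """one row toward TCP x,y,z, tool down, tool-x at world angle psi (deg)"""
    s=sense(); A=rot(s["ee_rot"]); p=np.radians(psi); c,t=np.cos(p),np.sin(p)
    B=np.array([[c,t,0],[t,-c,0],[0,0,-1]])
    d=A.T@(np.array([x,y,z])-s["tool_pos"]); w=np.degrees(R.from_matrix(A.T@B).as_rotvec())
    print("row",d.round(4),w.round(2)," rows>=",int(max(np.linalg.norm(d)/.0417,np.linalg.norm(w)/7.16))+2)
E
python3 - <<'E'
from h import *
c=eyes.get_calibration("wrist"); print(rot(c["attitude"]).round(3), rot(sense()["ee_rot"]).round(3))
go(.5,.05,.36)
E
```

```text
[[ 0.31  -0.92  -0.24 ]
 [ 0.951  0.3    0.08 ]
 [-0.002 -0.253  0.967]] [[-0.951  0.311 -0.001]
 [ 0.311  0.951 -0.001]
 [ 0.    -0.002 -1.   ]]
row [-0.4597 -0.4469 -0.1457] [ -0.09  -0.02 -18.09]  rows>= 17
```

The rows are not in the units I measure in: shifts go in shares of 0.75 m and turns go in shares of 180 degrees. I convert before sending: -0.46 m is -0.6133, -0.447 m is -0.596, -18 degrees is -0.1.

>>> send_rows --increments '[[[0,0,-0.1947,0,0,0],[0,0,-0.1947,0,0,0],[0,0,-0.1947,0,0,-0.1],[-0.6133,-0.596,-0.1947,-0.0006,0,-0.1],[-0.6133,-0.596,-0.1947,-0.0006,0,-0.1],[-0.6133,-0.596,-0.1947,-0.0006,0,-0.1],[-0.6133,-0.596,-0.1947,-0.0006,0,-0.1],[-0.6133,-0.596,-0.1947,-0.0006,0,-0.1],[-0.6133,-0.596,-0.1947,-0.0006,0,-0.1],[-0.6133,-0.596,-0.1947,-0.0006,0,-0.1],[-0.6133,-0.596,-0.1947,-0.0006,0,-0.1],[-0.6133,-0.596,-0.1947,-0.0006,0,-0.1],[-0.6133,-0.596,-0.1947,-0.0006,0,-0.1],[-0.6133,-0.596,-0.1947,-0.0006,0,-0.1],[-0.6133,-0.596,-0.1947,-0.0006,0,-0.1],[-0.6133,-0.596,-0.1947,-0.0006,0,-0.1],[-0.6133,-0.596,-0.1947,-0.0006,0,-0.1],[-0.6133,-0.596,-0.1947,-0.0006,0,-0.1],[-0.6133,-0.596,-0.1947,-0.0006,0,-0.1],[-0.6133,-0.596,-0.1947,-0.0006,0,-0.1]]]'

```text
time_s: 1.82
tool_pos: [0.5013, 0.0469, 0.3599]
ee_rot: [-0.0, 0.003, 1.0, 0.0]
ft_force: [0.3, -0.1, -1.1]
width: 0.0953
gripper_force: 0.0
```

```bash
python3 - <<'E'
from h import *
im,c=snap("wrist","w1.png"); print(c["position"],sense()["tool_pos"],sense()["time_s"])
cv2.imwrite("pics/w1b.png",cv2.resize(im[:,:,::-1],(784,588),interpolation=cv2.INTER_CUBIC))
E
```

```text
[0.43062817 0.04807069 0.53066805] [0.50057719 0.04867705 0.35993477] 1.8667
```

View pics/w1b.png

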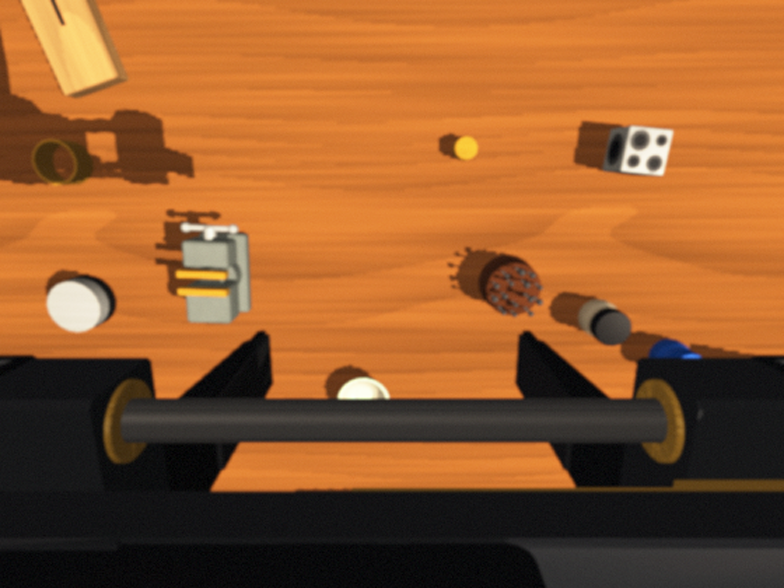

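The wrist view shows everything (784-px coords): bench block (79,304), ring (57,161), vise (215,275), stand (512,287), jar (605,322), blue jar (672,350), doming top (645,150), weight (466,148), dish (363,390).

```bash
cat >> h.py <<'E'
def blob(im,box,f):
    """largest blob of mask f(hsv) in box (x0,y0,x1,y1); returns contour in full px"""
    x0,y0,x1,y1=box; h=cv2.cvtColor(np.ascontiguousarray(im[y0:y1,x0:x1]),cv2.COLOR_RGB2HSV).astype(int)
    m=(f(h[...,0],h[...,1],h[...,2])*255).astype(np.uint8)
    m=cv2.morphologyEx(m,cv2.MORPH_OPEN,np.ones((3,3)))
    k=max(cv2.findContours(m,cv2.RETR_EXTERNAL,cv2.CHAIN_APPROX_NONE)[0],key=cv2.contourArea)
    return k+np.array([x0,y0])
def wcirc(c,k,z):
    P=np.array([plane(c,*p,z)[:2] for p in k[:,0,:]+0.0],np.float32)
    (a,b),(r1,r2),_=cv2.fitEllipse(P); return np.round([a,b,r1,r2],4)
E
python3 - <<'E'
from h import *
im=cv2.imread("pics/w1.png")[:,:,::-1]; c=eyes.get_calibration("wrist")
k=blob(im,(25,190,90,245),lambda h,s,v:(s<70)&(v>110)); print("bench",wcirc(c,k,.032))
k=blob(im,(435,80,490,132),lambda h,s,v:(s<70)&(v>110)); 
hull=cv2.convexHull(k); rr=np.array([plane(c,*p,.044)[:2] for p in hull[:,0,:]],np.float32); q=cv2.minAreaRect(rr); print("dome",q)
k=blob(im,(325,95,350,118),lambda h,s,v:(h>20)&(h<35)&(s>150)&(v>150)); print("weight",wcirc(c,k,.022))
k=blob(im,(20,90,66,136),lambda h,s,v:(h>17)&(h<35)&(v>50)&(s>100)); print("ring",wcirc(c,k,.028))
k=blob(im,(410,210,460,250),lambda h,s,v:(s<110)&(v<130)); print("jar",wcirc(c,k,.048),cv2.boundingRect(k))
k=blob(im,(338,175,395,232),lambda h,s,v:(v<120)); print("stand",wcirc(c,k,.038),cv2.boundingRect(k))
k=blob(im,(120,155,185,240),lambda h,s,v:(s<110)&(v>70)); print("vise",cv2.boundingRect(k))
k=blob(im,(120,155,185,240),lambda h,s,v:(h>15)&(h<30)&(s>150)&(v>180));print("jaw",cv2.boundingRect(k))
a=np.hstack([cv2.resize(im[150:245,110:190],None,fx=4.7,fy=4.7),cv2.resize(im[150:245,330:410],None,fx=4.7,fy=4.7)]); cv2.imwrite("pics/cr3.png",a[:,:,::-1])
E
```

```text
bench [ 0.5727 -0.2985  0.0555  0.067 ]
dome ((0.412905752658844, 0.2998366057872772), (0.04505737125873566, 0.04388408735394478), 84.40013885498047)
weight [0.408  0.1255 0.019  0.0198]Traceback (most recent call last):
  File "<stdin>", line 7, in <module>
  File "h.py", line 28, in blob
    k=max(cv2.findContours(m,cv2.RETR_EXTERNAL,cv2.CHAIN_APPROX_NONE)[0],key=cv2.contourArea)
ValueError: max() iterable argument is empty
```

```bash
python3 - <<'E'
from h import *
im=cv2.imread("pics/w1.png")[:,:,::-1]; c=eyes.get_calibration("wrist")
k=blob(im,(338,175,395,232),lambda h,s,v:(v<120)); print("stand",wcirc(c,k,.038),cv2.boundingRect(k))
a=np.hstack([cv2.resize(im[150:245,110:190],None,fx=4.7,fy=4.7,interpolation=cv2.INTER_CUBIC),cv2.resize(im[150:245,330:410],None,fx=4.7,fy=4.7,interpolation=cv2.INTER_CUBIC)]); cv2.imwrite("pics/cr3.png",a[:,:,::-1])
E
```

```text
stand [0.5469 0.1631 0.0532 0.0733] (338, 180, 43, 45)
```

View pics/cr3.png

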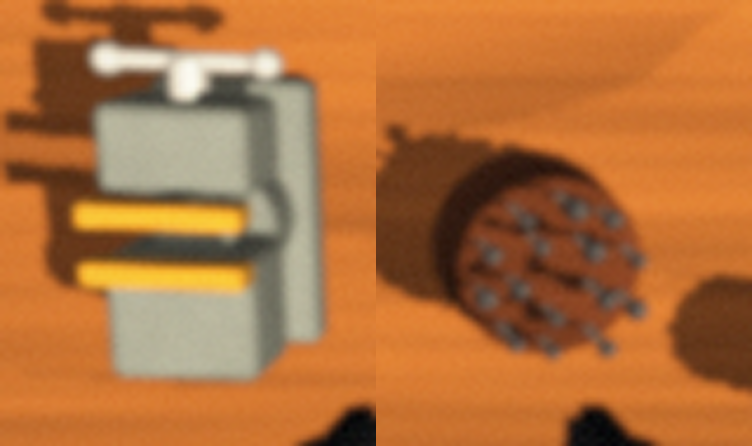

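```bash
python3 - <<'E'
from h import *
c=eyes.get_calibration("wrist")
f=lambda u,v,z,o=110:plane(c,(u+.5)/4.7-.5+o,(v+.5)/4.7-.5+150,z)[:2]
st=f(550-376,265,.038,330); print("stand",st, "edges",f(458-376,265,.038,330),f(645-376,265,.038,330),f(174,175,.038,330),f(174,355,.038,330))
for z in(.008,.015):
  a,b=f(316,84,z),f(323,342,z); d=(b-a)/np.linalg.norm(b-a); n=np.array([-d[1],d[0]])
  ce=(a+b)/2-.026*n; print("vise",a,b,np.linalg.norm(b-a),np.degrees(np.arctan2(d[1],d[0])),ce,np.linalg.norm(st-ce))
  L=st-ce; print("normal-to-line deg",np.degrees(np.arctan2(-L[0],L[1])))
  u=L/np.linalg.norm(L); print("mid",st-.16*u, "jarpos",st+.081*np.array([u[1],-u[0]]))
S=eyes.get_calibration("scene"); s=lambda u,v,z:plane(S,160+u/3,110+v/3,z)[:2]
for z in (.008,.015):
  a,b=s(212,583,z),s(257,533,z); print("scene rear base corners",a,b,np.linalg.norm(a-b))
g=lambda u,v,z:plane(S,160+u/3,110+v/3,z)
print("stand scene top", g(407,212,.038),g(483,225,.038), (g(407,212,.038)+g(483,225,.038))/2)
E
```

```text
stand [0.55448703 0.17924276] edges [0.55433071 0.14965974] [0.55464848 0.20979792] [0.52508501 0.17749904] [0.58477165 0.18103882]
vise [ 0.49875899 -0.11172429] [ 0.58785027 -0.11668341] 0.0892292014494485 -3.185990706469902 [ 0.54185962 -0.14016367] 0.3196559339880696
normal-to-line deg -2.2639511272025405
mid [0.54816653 0.01936765] jarpos [0.6354238  0.17604301]
vise [ 0.49783769 -0.10956501] [ 0.58573609 -0.11445774] 0.08803446763563136 -3.185990706469894 [ 0.54034188 -0.13797119] 0.3175291704102782
normal-to-line deg -2.5532321675375225
mid [0.54735942 0.0194016 ] jarpos [0.63540661 0.17563441]
scene rear base corners [ 0.5866457  -0.16882941] [ 0.58993601 -0.12335494] 0.04559334595323674
scene rear base corners [ 0.58933492 -0.17129329] [ 0.59259396 -0.12625095] 0.045160092016282634
stand scene top [0.53497759 0.15820336 0.038     ] [0.59203937 0.17807521 0.038     ] [0.56350848 0.16813929 0.038     ]
```

```bash
python3 - <<'E'
from h import *
go(.53,-.30,.22)
E
```

```text
row [-0.0314 -0.3488  0.1392] [ 0.12 -0.07 -0.29]  rows>= 11
```

To row units: -0.349 m is -0.4653, 0.139 m is 0.1853, -0.3 degrees is -0.0017.

>>> send_rows --increments '[[[-0.0413,-0.4653,0.1853,0.0006,0,-0.0017],[-0.0413,-0.4653,0.1853,0.0006,0,-0.0017],[-0.0413,-0.4653,0.1853,0.0006,0,-0.0017],[-0.0413,-0.4653,0.1853,0.0006,0,-0.0017],[-0.0413,-0.4653,0.1853,0.0006,0,-0.0017],[-0.0413,-0.4653,0.1853,0.0006,0,-0.0017],[-0.0413,-0.4653,0.1853,0.0006,0,-0.0017],[-0.0413,-0.4653,0.1853,0.0006,0,-0.0017],[-0.0413,-0.4653,0.1853,0.0006,0,-0.0017],[-0.0413,-0.4653,0.1853,0.0006,0,-0.0017],[-0.0413,-0.4653,0.1853,0.0006,0,-0.0017],[-0.0413,-0.4653,0.1853,0.0006,0,-0.0017],[-0.0413,-0.4653,0.1853,0.0006,0,-0.0017],[-0.0413,-0.4653,0.1853,0.0006,0,-0.0017]]]'

```text
time_s: 3.03
tool_pos: [0.5316, -0.2972, 0.2225]
ee_rot: [0.001, -0.003, 1.0, -0.0]
ft_force: [0.3, 0.4, 0.6]
width: 0.095
gripper_force: 0.0
```

```bash
python3 - <<'E'
from h import *
im,c=snap("wrist","w2.png"); print(sense()["tool_pos"])
p=proj(c,[.573,-.30,.032]).astype(int); print(p)
b=(max(p[0]-60,0),max(p[1]-60,0),p[0]+60,p[1]+55)
k=blob(im,b,lambda h,s,v:(s<70)&(v>110)); print("bench",wcirc(c,k,.032),cv2.boundingRect(k))
q=proj(c,[.42,-.301,.028]).astype(int); print(q)
E
```

```text
[ 0.53147739 -0.29734929  0.22242614]
[277 223]
bench [ 0.5736 -0.3064  0.057   0.0574] (247, 200, 51, 49)
[277  79]
```

View pics/w2.png

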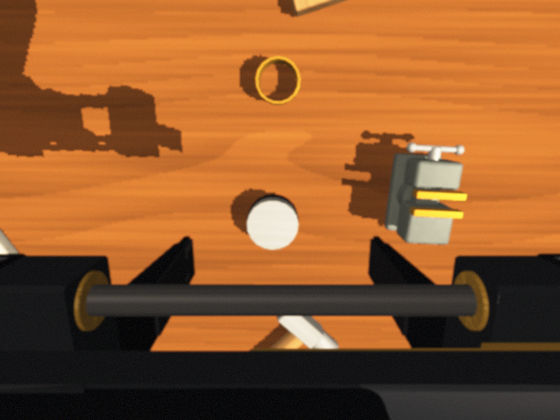

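```bash
python3 - <<'E'
from h import *
go(.5736,-.3064,.1); go(.5736,-.3064,.006)
im=cv2.imread("pics/w2.png")[:,:,::-1]; c=eyes.get_calibration("wrist")
k=blob(im,(248,50,308,110),lambda h,s,v:(h>17)&(h<35)&(s>150)); print("ring",wcirc(c,k,.028),cv2.boundingRect(k))
E
```

```text
row [-0.0418 -0.0092  0.1225] [-0.06  0.12  0.33]  rows>= 5
row [-0.0416 -0.0091  0.2165] [-0.06  0.12  0.33]  rows>= 7
ring [ 0.4212 -0.3007  0.0429  0.0436] (256, 56, 45, 40)
```

To row units: 0.216 m is 0.288, 0.12 m is 0.16, 0.3 degrees is 0.0017.

>>> send_rows --increments '[[[-0.056,-0.012,0.0533,0,0,0.0017],[-0.056,-0.012,0.1067,0,0,0.0017],[-0.056,-0.012,0.16,0,0,0.0017],[-0.056,-0.012,0.16,0,0,0.0017],[-0.056,-0.012,0.16,0,0,0.0017],[-0.056,-0.012,0.2,0,0,0.0017],[-0.056,-0.012,0.24,0,0,0.0017],[-0.056,-0.012,0.2667,0,0,0.0017],[-0.056,-0.012,0.28,0,0,0.0017],[-0.056,-0.012,0.288,0,0,0.0017],[-0.056,-0.012,0.288,0,0,0.0017],[-0.056,-0.012,0.288,0,0,0.0017]]]' --grip 1

```text
time_s: 4.08
tool_pos: [0.5743, -0.3085, 0.0076]
ee_rot: [0.002, 0.001, 1.0, -0.001]
ft_force: [0.6, -0.5, -0.3]
width: 0.0952
gripper_force: 0.0
```

>>> send_rows --increments '[[[0,0,0,0,0,0],[0,0,0,0,0,0],[0,0,0,0,0,0],[0,0,0,0,0,0],[0,0,0,0,0,0],[0,0,0,0,0,0],[0,0,0,0,0,0],[0,0,0,0,0,0]]]' --grip -1 --grip_force 40

```text
time_s: 4.75
tool_pos: [0.5729, -0.3075, 0.0052]
ee_rot: [0.0, 0.001, 1.0, 0.0]
ft_force: [0.3, 0.5, 1.6]
width: 0.0586
gripper_force: 40.0
```

```bash
python3 - <<'E'
from h import *
s=sense(); print(s["tool_pos"],s["width"],s["gripper_force"]); go(.5736,-.3064,.15)
E
```

```text
[ 0.57288545 -0.30745507  0.0051757 ] 0.058565867399933066 40.00028371810913
row [-0.0007  0.0011 -0.1448] [ 0.02  0.01 -0.1 ]  rows>= 5
```

To row units: 0.327 m is 0.436, -0.17 m is -0.2267.

>>> send_rows --increments '[[[0,0,-0.04,0,0,0],[0,0,-0.0933,0,0,0],[0,0,-0.1467,0,0,0],[0,0,-0.2,0,0,0],[0,0,-0.2267,0,0,0],[0,0,-0.2267,0,0,0],[0.0133,0.04,-0.2267,0,0,0],[0.0267,0.08,-0.2267,0,0,0],[0.0333,0.1333,-0.2267,0,0,0],[0.0333,0.1867,-0.2267,0,0,0],[0.0333,0.24,-0.2267,0,0,0],[0.0333,0.2933,-0.2267,0,0,0],[0.0333,0.3467,-0.2267,0,0,0],[0.0333,0.3867,-0.2267,0,0,0],[0.0333,0.42,-0.2267,0,0,0],[0.0333,0.436,-0.2267,0,0,0],[0.0333,0.436,-0.2267,0,0,0],[0.0333,0.436,-0.2267,0,0,0],[0.0333,0.436,-0.2267,0,0,0]]]'

```text
time_s: 6.33
tool_pos: [0.5475, 0.0187, 0.1732]
ee_rot: [-0.001, 0.001, 1.0, -0.0]
ft_force: [-0.0, -0.7, -6.6]
width: 0.059
gripper_force: 40.0
```

```bash
python3 - <<'E'
from h import *
s=sense(); print(s["tool_pos"],s["width"],s["gripper_force"],s["ft_force"]); go(.548,.0193,.006)
E
```

```text
[0.54749763 0.01866107 0.17315447] 0.05898632324905598 39.9979966878891 [-0.03623687 -0.68198382 -6.61296986]
row [-0.001   0.0007  0.1672] [-0.03 -0.15 -0.12]  rows>= 6
```

To row units: 0.167 m is 0.2227, 0.15 m is 0.2.

>>> send_rows --increments '[[[0,0,0.04,0,0,0],[0,0,0.0867,0,0,0],[0,0,0.1333,0,0,0],[0,0,0.1733,0,0,0],[0,0,0.2,0,0,0],[0,0,0.2133,0,0,0],[0,0,0.2187,0,0,0],[0,0,0.2227,0,0,0],[0,0,0.2227,0,0,0],[0,0,0.2227,0,0,0]]]'

```text
time_s: 7.17
tool_pos: [0.55, 0.0191, 0.0099]
ee_rot: [0.002, 0.001, 1.0, -0.0]
ft_force: [-0.7, 0.7, -6.4]
width: 0.0589
gripper_force: 40.0
```

To row units: -0.2 m is -0.2667, -0.18 m is -0.24.

>>> send_rows --increments '[[[0,0,0,0,0,0],[0,0,0,0,0,0],[0,0,0,0,0,0],[0,0,0,0,0,0],[0,0,0,0,0,0],[0,0,-0.0267,0,0,0],[0,0,-0.08,0,0,0],[0,0,-0.1333,0,0,0],[0,0,-0.1867,0,0,0],[0,0,-0.24,0,0,0],[0.0267,0,-0.2667,0,0,0],[0.0533,0,-0.2667,0,0,0],[0.0533,0,-0.2667,0,0,0],[0.0533,0,-0.2667,0,0,0],[0.0533,0,-0.2667,0,0,0]]]' --grip 1

```text
time_s: 8.42
tool_pos: [0.5083, 0.0196, 0.2074]
ee_rot: [-0.0, 0.001, 1.0, 0.0]
ft_force: [0.6, 0.2, 0.0]
width: 0.0948
gripper_force: 0.0
```

```bash
python3 - <<'E'
from h import *
im,c=snap("wrist","w3.png"); print(sense()["tool_pos"])
p=proj(c,[.548,.019,.032]).astype(int); print(p)
b=(max(p[0]-60,0),max(p[1]-60,0),p[0]+60,p[1]+55)
k=blob(im,b,lambda h,s,v:(s<70)&(v>110)); print("bench",wcirc(c,k,.032),cv2.boundingRect(k))
E
```

```text
[0.50838937 0.01951912 0.20708185]
[279 226]
bench [0.5509 0.0202 0.0568 0.0574] (255, 204, 53, 51)
```

View pics/w3.png

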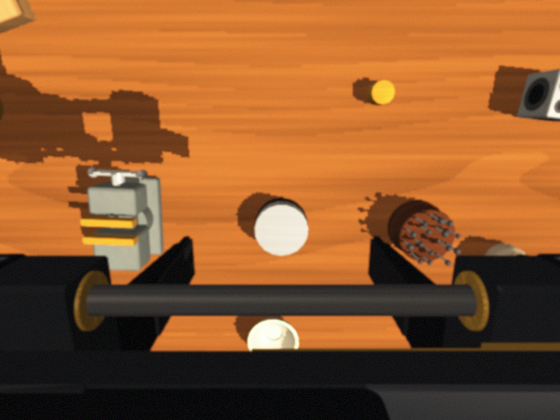

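```bash
python3 - <<'E'
from h import *
c=eyes.get_calibration("wrist")
e=[plane(c,161,v,.01)[:2].round(4) for v in(178,252)]; print(e, plane(c,390,215,.0),plane(c,457,245,.0))
go(.375,.298,.22,174.4)
E
```

```text
[array([ 0.4982, -0.112 ]), array([ 0.5855, -0.12  ])] [0.54377026 0.14740721 0.        ] [0.58106952 0.23038176 0.        ]
row [ 0.1339  0.2783 -0.0128] [-0.   -0.06  5.51]  rows>= 9
```

To row units: 0.278 m is 0.3707, 0.134 m is 0.1787, 5.5 degrees is 0.0306.

>>> send_rows --increments '[[[0.1787,0.3707,-0.0173,0,0,0.0306],[0.1787,0.3707,-0.0173,0,0,0.0306],[0.1787,0.3707,-0.0173,0,0,0.0306],[0.1787,0.3707,-0.0173,0,0,0.0306],[0.1787,0.3707,-0.0173,0,0,0.0306],[0.1787,0.3707,-0.0173,0,0,0.0306],[0.1787,0.3707,-0.0173,0,0,0.0306],[0.1787,0.3707,-0.0173,0,0,0.0306],[0.1787,0.3707,-0.0173,0,0,0.0306],[0.1787,0.3707,-0.0173,0,0,0.0306],[0.1787,0.3707,-0.0173,0,0,0.0306],[0.1787,0.3707,-0.0173,0,0,0.0306]]]'

```text
time_s: 9.47
tool_pos: [0.3754, 0.2968, 0.2204]
ee_rot: [-0.0, 0.05, 0.999, -0.0]
ft_force: [-0.2, -0.4, 0.5]
width: 0.095
gripper_force: 0.0
```

```bash
python3 - <<'E'
from h import *
im,c=snap("wrist","w4.png"); print(sense()["tool_pos"])
p=proj(c,[.413,.30,.044]).astype(int); print(p)
b=(p[0]-60,p[1]-60,p[0]+60,p[1]+60)
k=blob(im,b,lambda h,s,v:(s<70)&(v>110))
rr=np.array([plane(c,*q,.044)[:2] for q in cv2.convexHull(k)[:,0,:]],np.float32); q=cv2.minAreaRect(rr); print("dome",q)
cv2.imwrite("pics/cr4.png",cv2.resize(im[b[1]:b[3],b[0]:b[2],::-1],None,fx=3,fy=3))
(x,y),_,a=q; a=a-90 if a>45 else a
go(x,y,.1,180+a); go(x,y,.012,180+a)
E
```

```text
[0.37548268 0.29667611 0.22055866]
[286 224]
dome ((0.412818044424057, 0.29799801111221313), (0.043281883001327515, 0.04289344325661659), 84.34007263183594)
row [-0.037   0.0051  0.1205] [-0.04 -0.01 -0.05]  rows>= 5
row [-0.0371  0.0052  0.2085] [-0.04 -0.01 -0.05]  rows>= 7
```

View pics/cr4.png

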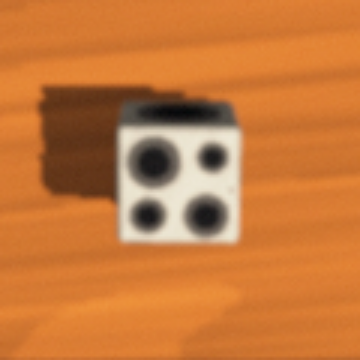

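The cube is square in the rotated view with its top face clean, so the fingers line up with it. I'll grasp it now.

To row units: 0.208 m is 0.2773, 0.04 m is 0.0533.

>>> send_rows --increments '[[[-0.0493,0.0067,0.0533,0,0,0],[-0.0493,0.0067,0.1067,0,0,0],[-0.0493,0.0067,0.16,0,0,0],[-0.0493,0.0067,0.16,0,0,0],[-0.0493,0.0067,0.1867,0,0,0],[-0.0493,0.0067,0.2267,0,0,0],[-0.0493,0.0067,0.2533,0,0,0],[-0.0493,0.0067,0.2693,0,0,0],[-0.0493,0.0067,0.2773,0,0,0],[-0.0493,0.0067,0.2773,0,0,0],[-0.0493,0.0067,0.2773,0,0,0]]]'

```text
time_s: 10.43
tool_pos: [0.4132, 0.2995, 0.0144]
ee_rot: [0.001, 0.049, 0.999, 0.0]
ft_force: [-0.6, -0.1, 0.4]
width: 0.0953
gripper_force: 0.0
```

>>> send_rows --increments '[[[0,0,0,0,0,0],[0,0,0,0,0,0],[0,0,0,0,0,0],[0,0,0,0,0,0],[0,0,0,0,0,0],[0,0,0,0,0,0],[0,0,0,0,0,0],[0,0,0,0,0,0],[0,0,0,0,0,0]]]' --grip -1 --grip_force 40

```text
time_s: 11.18
tool_pos: [0.4121, 0.2986, 0.013]
ee_rot: [0.0, 0.049, 0.999, -0.001]
ft_force: [0.5, -2.7, 2.3]
width: 0.0437
gripper_force: 40.0
```

```bash
python3 - <<'E'
from h import *
s=sense(); print(s["tool_pos"],s["width"],s["gripper_force"]); go(s["tool_pos"][0],s["tool_pos"][1],.14,174.4);go(.473,.0225,.14,178)
E
```

```text
[0.4121146  0.29857745 0.0129713 ] 0.04366087181624376 39.99704718589783
row [-0.     -0.0002 -0.127 ] [-0.08  0.    0.03]  rows>= 5
row [-0.0874 -0.269  -0.1267] [-0.08  0.   -3.57]  rows>= 9
```

To row units: -0.269 m is -0.3587, -0.127 m is -0.1693, -3.5 degrees is -0.0194.

>>> send_rows --increments '[[[0,0,-0.04,0,0,0],[0,0,-0.0933,0,0,0],[0,0,-0.1467,0,0,0],[0,0,-0.1693,0,0,0],[-0.0267,-0.0267,-0.1693,0,0,0],[-0.04,-0.0667,-0.1693,0,0,-0.0056],[-0.0667,-0.1067,-0.1693,0,0,-0.0111],[-0.08,-0.16,-0.1693,0,0,-0.0194],[-0.0933,-0.2133,-0.1693,0,0,-0.0194],[-0.116,-0.2667,-0.1693,0,0,-0.0194],[-0.116,-0.3133,-0.1693,0,0,-0.0194],[-0.116,-0.3467,-0.1693,0,0,-0.0194],[-0.116,-0.3587,-0.1693,0,0,-0.0194],[-0.116,-0.3587,-0.1693,0,0,-0.0194],[-0.116,-0.3587,-0.1693,0,0,-0.0194],[-0.116,-0.3587,-0.1693,0,0,-0.0194]]]'

```text
time_s: 12.52
tool_pos: [0.472, 0.024, 0.1392]
ee_rot: [-0.001, 0.018, 1.0, 0.0]
ft_force: [0.4, 0.5, -6.1]
width: 0.044
gripper_force: 40.0
```

```bash
python3 - <<'E'
from h import *
s=sense(); print(s["tool_pos"],s["width"],s["gripper_force"]); go(.473,.0225,.0125,178)
E
```

```text
[0.4719525  0.02395649 0.13917517] 0.04395806286515502 39.9938303232193
row [-0.0013 -0.0015  0.1267] [ 0.05 -0.07 -0.05]  rows>= 5
```

To row units: 0.127 m is 0.1693, -0.001 m is -0.0013.

>>> send_rows --increments '[[[0,-0.0013,0.04,0,0,0],[0,-0.0013,0.08,0,0,0],[0,-0.0013,0.12,0,0,0],[0,-0.0013,0.1467,0,0,0],[0,-0.0013,0.16,0,0,0],[0,-0.0013,0.1653,0,0,0],[0,-0.0013,0.1693,0,0,0],[0,-0.0013,0.1693,0,0,0],[0,-0.0013,0.1693,0,0,0],[0,-0.0013,0.1693,0,0,0]]]'

```text
time_s: 13.35
tool_pos: [0.474, 0.0219, 0.0147]
ee_rot: [0.002, 0.018, 1.0, -0.0]
ft_force: [0.5, -0.0, -6.3]
width: 0.044
gripper_force: 40.0
```

To row units: -0.2 m is -0.2667, -0.18 m is -0.24.

>>> send_rows --increments '[[[0,0,0,0,0,0],[0,0,0,0,0,0],[0,0,0,0,0,0],[0,0,0,0,0,0],[0,0,0,0,0,0],[0,0,-0.0267,0,0,0],[0,0,-0.08,0,0,0],[0,0,-0.1333,0,0,0],[0,0,-0.1867,0,0,0],[0,0,-0.24,0,0,0],[0,0,-0.2667,0,0,0],[0,0,-0.2667,0,0,0],[0,0,-0.2667,0,0,0]]]' --grip 1

```text
time_s: 14.43
tool_pos: [0.4733, 0.0218, 0.2148]
ee_rot: [0.002, 0.018, 1.0, -0.0]
ft_force: [0.5, -0.3, -0.5]
width: 0.0947
gripper_force: 0.0
```

```bash
python3 - <<'E'
from h import *
im,c=snap("wrist","w5.png"); s=sense(); print(s["tool_pos"],s["time_s"])
p=proj(c,[.473,.0225,.044]).astype(int)
k=blob(im,(p[0]-50,p[1]-45,p[0]+50,p[1]+35),lambda h,s,v:(s<70)&(v>110))
rr=np.array([plane(c,*q,.044)[:2] for q in cv2.convexHull(k)[:,0,:]],np.float32); print("dome",cv2.minAreaRect(rr))
go(.57,.285,.22)
E
```

```text
[0.47220562 0.02191807 0.21262817] 14.4833
dome ((0.47434505820274353, 0.022441130131483078), (0.04337562248110771, 0.043331440538167953), 87.9236068725586)
row [-0.0881  0.2665 -0.0074] [ 0.   0.  -2.1]  rows>= 8
```

View pics/w5.png

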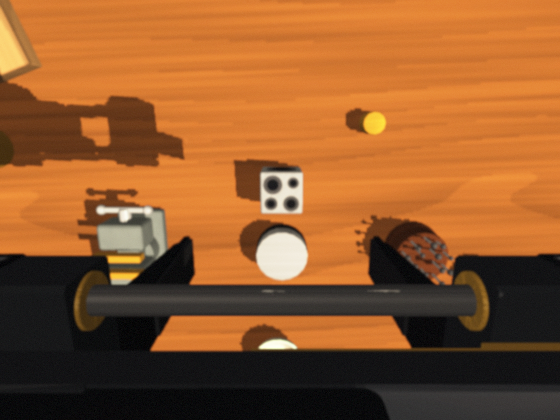

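The doming block stands upright at px (281,190), 77 mm in front of the bench block at (282,254). Next I look at the jar and the stand from above.

To row units: 0.266 m is 0.3547, -0.088 m is -0.1173, -2 degrees is -0.0111.

>>> send_rows --increments '[[[-0.1173,0.3547,-0.0093,0,0,-0.0111],[-0.1173,0.3547,-0.0093,0,0,-0.0111],[-0.1173,0.3547,-0.0093,0,0,-0.0111],[-0.1173,0.3547,-0.0093,0,0,-0.0111],[-0.1173,0.3547,-0.0093,0,0,-0.0111],[-0.1173,0.3547,-0.0093,0,0,-0.0111],[-0.1173,0.3547,-0.0093,0,0,-0.0111],[-0.1173,0.3547,-0.0093,0,0,-0.0111],[-0.1173,0.3547,-0.0093,0,0,-0.0111],[-0.1173,0.3547,-0.0093,0,0,-0.0111],[-0.1173,0.3547,-0.0093,0,0,-0.0111],[-0.1173,0.3547,-0.0093,0,0,-0.0111]]]' --grip 0.4

```text
time_s: 15.48
tool_pos: [0.5697, 0.2832, 0.2195]
ee_rot: [-0.0, 0.002, 1.0, -0.0]
ft_force: [-0.1, 0.5, 0.4]
width: 0.0663
gripper_force: 0.0
```

```bash
python3 - <<'E'
from h import *
im,c=snap("wrist","w6.png"); print(sense()["tool_pos"],sense()["width"])
p=proj(c,[.6,.283,.048]).astype(int); print(p)
k=blob(im,(p[0]-45,p[1]-45,p[0]+45,p[1]+40),lambda h,s,v:(v<80)); print("cap",wcirc(c,k,.048),cv2.boundingRect(k))
E
```

```text
[0.56986075 0.28330689 0.21985979] 0.06664326945509862
[280 219]
cap [0.5968 0.2833 0.0365 0.0398] (263, 198, 36, 37)
```

View pics/w6.png

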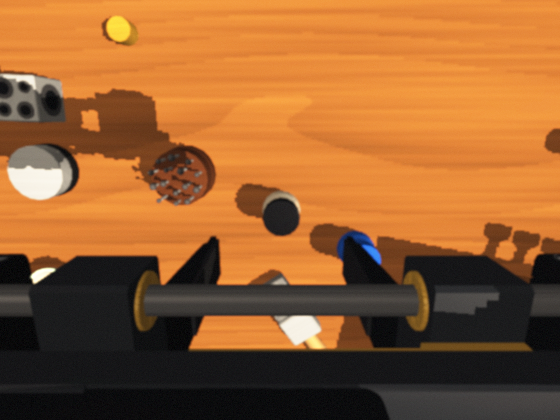

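```bash
python3 - <<'E'
from h import *
c=eyes.get_calibration("wrist")
print(plane(c,179,178,.038), plane(c,215,174,0.0), plane(c,281,216,.048))
go(.598,.2833,.007)
E
```

```text
[0.55725768 0.17618533 0.038     ] [0.55893219 0.20695933 0.        ] [0.59648947 0.28397562 0.048     ]
row [-2.820e-02  1.000e-04  2.129e-01] [-0.01 -0.   -0.18]  rows>= 7
```

To row units: 0.213 m is 0.284, 0.18 m is 0.24.

>>> send_rows --increments '[[[-0.0373,0,0.04,0,0,0],[-0.0373,0,0.0933,0,0,0],[-0.0373,0,0.1333,0,0,0],[-0.0373,0,0.16,0,0,0],[-0.0373,0,0.16,0,0,0],[-0.0373,0,0.1867,0,0,0],[-0.0373,0,0.2133,0,0,0],[-0.0373,0,0.24,0,0,0],[-0.0373,0,0.26,0,0,0],[-0.0373,0,0.2733,0,0,0],[-0.0373,0,0.28,0,0,0],[-0.0373,0,0.284,0,0,0],[-0.0373,0,0.284,0,0,0],[-0.0373,0,0.284,0,0,0]]]'

```text
time_s: 16.7
tool_pos: [0.599, 0.2847, 0.0082]
ee_rot: [0.001, 0.001, 1.0, 0.0]
ft_force: [0.9, 0.6, -0.3]
width: 0.0664
gripper_force: 0.0
```

>>> send_rows --increments '[[[0,0,0,0,0,0],[0,0,0,0,0,0],[0,0,0,0,0,0],[0,0,0,0,0,0],[0,0,0,0,0,0],[0,0,0,0,0,0],[0,0,0,0,0,0],[0,0,0,0,0,0],[0,0,0,0,0,0],[0,0,0,0,0,0]]]' --grip -0.2 --grip_force 15

```text
time_s: 17.53
tool_pos: [0.5985, 0.2845, 0.0075]
ee_rot: [0.0, 0.001, 1.0, 0.0]
ft_force: [-1.1, -0.4, 3.6]
width: 0.0432
gripper_force: 15.0
```

```bash
python3 - <<'E'
from h import *
s=sense(); print(s["tool_pos"],s["width"],s["gripper_force"]); go(.635,.1745,.11);go(.635,.1745,.007)
E
```

```text
[0.59845553 0.28452251 0.00752984] 0.04319537942976892 15.00031627714634
row [-0.0368 -0.11   -0.1025] [ 0.01  0.05 -0.1 ]  rows>= 5
row [-0.0367 -0.11    0.0005] [ 0.01  0.05 -0.1 ]  rows>= 4
```

To row units: -0.11 m is -0.1467, -0.08 m is -0.1067.

>>> send_rows --increments '[[[0,0,-0.02,0,0,0],[0,0,-0.0533,0,0,0],[0,0,-0.0933,0,0,0],[0,0,-0.12,0,0,0],[-0.0133,0,-0.1373,0,0,0],[-0.0333,-0.0133,-0.1373,0,0,0],[-0.0493,-0.04,-0.1373,0,0,0],[-0.0493,-0.0733,-0.1373,0,0,0],[-0.0493,-0.1067,-0.1373,0,0,0],[-0.0493,-0.1333,-0.1373,0,0,0],[-0.0493,-0.1467,-0.1373,0,0,0],[-0.0493,-0.1467,-0.1373,0,0,0],[-0.0493,-0.1467,-0.1373,0,0,0],[-0.0493,-0.1467,-0.1373,0,0,0]]]'

```text
time_s: 18.7
tool_pos: [0.6349, 0.1751, 0.1098]
ee_rot: [-0.0, 0.001, 1.0, 0.0]
ft_force: [-0.1, 1.0, -1.2]
width: 0.043
gripper_force: 15.0
```

```bash
python3 - <<'E'
from h import *
s=sense(); print(s["tool_pos"],s["width"],s["gripper_force"]); go(.635,.1745,.007)
E
```

```text
[0.6349369  0.17506074 0.10976038] 0.043025680614549394 14.999876031652093
row [-1.000e-04 -6.000e-04  1.028e-01] [ 0.02 -0.01 -0.07]  rows>= 4
```

To row units: 0.102 m is 0.136, 0.02 m is 0.0267.

>>> send_rows --increments '[[[0,0,0.0267,0,0,0],[0,0,0.0533,0,0,0],[0,0,0.08,0,0,0],[0,0,0.1,0,0,0],[0,0,0.1173,0,0,0],[0,0,0.1253,0,0,0],[0,0,0.1307,0,0,0],[0,0,0.1333,0,0,0],[0,0,0.136,0,0,0],[0,0,0.136,0,0,0],[0,0,0.136,0,0,0],[0,0,0.136,0,0,0],[0,0,0.136,0,0,0]]]'

```text
time_s: 19.78
tool_pos: [0.6354, 0.1744, 0.0088]
ee_rot: [0.001, 0.001, 1.0, 0.0]
ft_force: [-0.8, 0.4, -1.4]
width: 0.0435
gripper_force: 15.0
```

To row units: -0.2 m is -0.2667, -0.16 m is -0.2133.

>>> send_rows --increments '[[[0,0,0,0,0,0],[0,0,0,0,0,0],[0,0,0,0,0,0],[0,0,0,0,0,0],[0,0,0,0,0,0],[0,0,0,0,0,0],[0,0,-0.02,0,0,0],[0,0,-0.0533,0,0,0],[0,0,-0.1067,0,0,0],[0,0,-0.16,0,0,0],[0,0,-0.2133,0,0,0],[0,0,-0.2667,0,0,0],[0.04,0,-0.2667,0,0,0],[0.08,0,-0.2667,0,0,0],[0.08,0,-0.2667,0,0,0],[0.08,0,-0.2667,0,0,0],[0.08,0,-0.2667,0,0,0]]]' --grip 0.4

```text
time_s: 21.2
tool_pos: [0.5754, 0.1746, 0.209]
ee_rot: [0.001, 0.001, 1.0, 0.0]
ft_force: [0.8, -0.1, 0.1]
width: 0.0667
gripper_force: 0.0
```

```bash
python3 - <<'E'
from h import *
im,c=snap("wrist","w7.png"); print(sense()["tool_pos"])
p=proj(c,[.635,.1745,.048]).astype(int); print(p)
k=blob(im,(p[0]-30,p[1]-30,p[0]+30,p[1]+30),lambda h,s,v:(v<80)); print("cap",wcirc(c,k,.048),cv2.boundingRect(k))
go(.40,-.30,.2)
E
```

```text
[0.5757165  0.17453951 0.20872248]
[280 248]
cap [0.6328 0.1751 0.0364 0.0415] (264, 228, 35, 38)
row [ 0.1749 -0.4748  0.0084] [ 0.01  0.08 -0.1 ]  rows>= 14
```

View pics/w7.png

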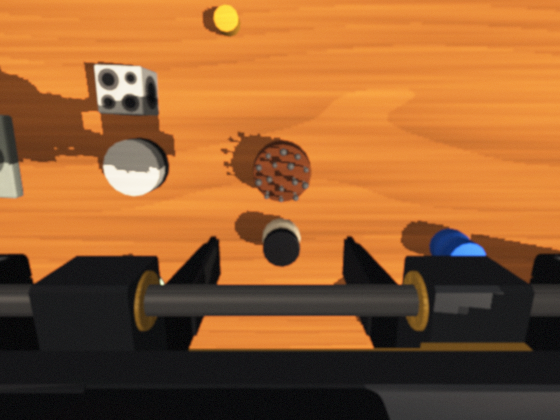

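The jar stands upright at px (282,243) behind the stand (282,171), in line with it. Next is the ring.

To row units: -0.475 m is -0.6333, 0.175 m is 0.2333.

>>> send_rows --increments '[[[0.2333,-0.6333,0.0107,0,0,0],[0.2333,-0.6333,0.0107,0,0,0],[0.2333,-0.6333,0.0107,0,0,0],[0.2333,-0.6333,0.0107,0,0,0],[0.2333,-0.6333,0.0107,0,0,0],[0.2333,-0.6333,0.0107,0,0,0],[0.2333,-0.6333,0.0107,0,0,0],[0.2333,-0.6333,0.0107,0,0,0],[0.2333,-0.6333,0.0107,0,0,0],[0.2333,-0.6333,0.0107,0,0,0],[0.2333,-0.6333,0.0107,0,0,0],[0.2333,-0.6333,0.0107,0,0,0],[0.2333,-0.6333,0.0107,0,0,0],[0.2333,-0.6333,0.0107,0,0,0],[0.2333,-0.6333,0.0107,0,0,0],[0.2333,-0.6333,0.0107,0,0,0],[0.2333,-0.6333,0.0107,0,0,0],[0.2333,-0.6333,0.0107,0,0,0]]]' --grip 0.4

```text
time_s: 22.75
tool_pos: [0.3999, -0.299, 0.2001]
ee_rot: [0.0, -0.0, 1.0, 0.0]
ft_force: [-0.4, -0.1, 0.5]
width: 0.0665
gripper_force: 0.0
```

```bash
python3 - <<'E'
from h import *
im,c=snap("wrist","w8.png"); print(sense()["tool_pos"])
p=proj(c,[.421,-.301,.028]).astype(int); print(p)
k=blob(im,(p[0]-45,p[1]-45,p[0]+45,p[1]+40),lambda h,s,v:(h>17)&(h<35)&(s>150)); print("ring",wcirc(c,cv2.convexHull(k),.028),cv2.boundingRect(k))
cv2.imwrite("pics/cr8.png",cv2.resize(im[p[1]-50:p[1]+50,p[0]-60:p[0]+60,::-1],None,fx=5,fy=5))
go(.421,-.301,.001)
E
```

```text
[ 0.39978525 -0.29912157  0.20009964]
[278 210]
ring [ 0.4205 -0.3004  0.0452  0.0467] (261, 189, 40, 43)
row [-0.0211 -0.0019  0.1991] [0.   0.02 0.03]  rows>= 6
```

View pics/cr8.png

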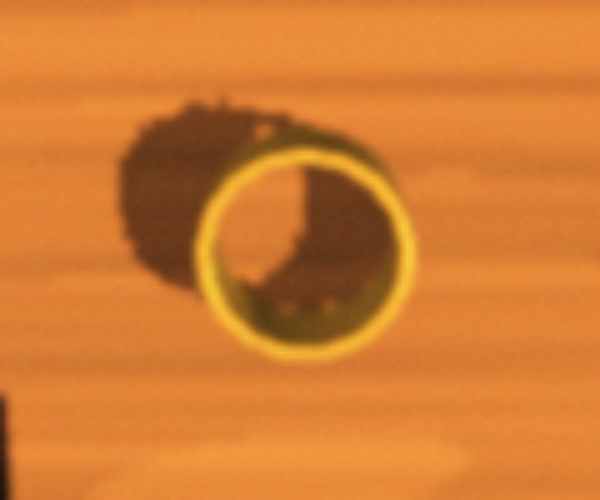

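To row units: 0.195 m is 0.26, -0.001 m is -0.0013.

>>> send_rows --increments '[[[-0.028,-0.0013,0.04,0,0,0],[-0.028,-0.0013,0.0933,0,0,0],[-0.028,-0.0013,0.1333,0,0,0],[-0.028,-0.0013,0.16,0,0,0],[-0.028,-0.0013,0.1933,0,0,0],[-0.028,-0.0013,0.22,0,0,0],[-0.028,-0.0013,0.24,0,0,0],[-0.028,-0.0013,0.2533,0,0,0],[-0.028,-0.0013,0.26,0,0,0],[-0.028,-0.0013,0.26,0,0,0],[-0.028,-0.0013,0.26,0,0,0],[-0.028,-0.0013,0.26,0,0,0]]]'

```text
time_s: 23.8
tool_pos: [0.4211, -0.3019, 0.0064]
ee_rot: [0.001, 0.001, 1.0, -0.001]
ft_force: [-0.7, 0.4, -0.3]
width: 0.0666
gripper_force: 0.0
```

>>> send_rows --increments '[[[0,0,0,0,0,0],[0,0,0,0,0,0],[0,0,0,0,0,0],[0,0,0,0,0,0],[0,0,0,0,0,0],[0,0,0,0,0,0],[0,0,0,0,0,0],[0,0,0,0,0,0],[0,0,0,0,0,0],[0,0,0,0,0,0]]]' --grip -0.2 --grip_force 12

```text
time_s: 24.63
tool_pos: [0.4204, -0.3015, 0.0055]
ee_rot: [0.0, 0.001, 1.0, -0.0]
ft_force: [-1.0, 1.0, 5.2]
width: 0.0456
gripper_force: 12.0
```

```bash
python3 - <<'E'
from h import *
s=sense(); print(s["tool_pos"],s["width"],s["gripper_force"])
E
```

```text
[ 0.42041253 -0.30147519  0.00545034] 0.04564094333164987 12.00076337903738
```

To row units: 0.322 m is 0.4293, -0.18 m is -0.24.

>>> send_rows --increments '[[[0,0,-0.0267,0,0,0],[0,0,-0.08,0,0,0],[0,0,-0.1333,0,0,0],[0,0,-0.1867,0,0,0],[0,0,-0.24,0,0,0],[-0.0133,0.0267,-0.2533,0,0,0],[-0.04,0.0667,-0.2533,0,0,0],[-0.0667,0.12,-0.2533,0,0,0],[-0.0933,0.16,-0.2533,0,0,0],[-0.1133,0.2067,-0.2533,0,0,0],[-0.1133,0.26,-0.2533,0,0,0],[-0.1133,0.3133,-0.2533,0,0,0],[-0.1133,0.3667,-0.2533,0,0,0],[-0.1133,0.4067,-0.2533,0,0,0],[-0.1133,0.4293,-0.2533,0,0,0],[-0.1133,0.4293,-0.2533,0,0,0],[-0.1133,0.4293,-0.2533,0,0,0],[-0.1133,0.4293,-0.2533,0,0,0]]]'

```text
time_s: 26.13
tool_pos: [0.5055, 0.02, 0.1944]
ee_rot: [-0.0, 0.001, 1.0, -0.0]
ft_force: [0.1, 0.3, -1.0]
width: 0.0458
gripper_force: 12.0
```

```bash
python3 - <<'E'
from h import *
im,c=snap("wrist","w9.png"); s=sense(); print(s["tool_pos"],s["width"],s["gripper_force"])
p=proj(c,[.551,.02,.032]).astype(int); print(p)
k=blob(im,(p[0]-40,p[1]-33,p[0]+40,p[1]+40),lambda h,s,v:(s<70)&(v>110)); print("bench",wcirc(c,k,.032),cv2.boundingRect(k))
go(.551,.0205,.12); go(.551,.0205,.038)
E
```

```text
[0.5055628  0.0196987  0.19456139] 0.045555637049893044 11.999640092253685
[280 235]
bench [0.5645 0.0202 0.0297 0.0521] (255, 235, 52, 28)
row [-0.0455  0.001   0.0745] [-0.02 -0.02 -0.16]  rows>= 4
row [-0.0455  0.001   0.1565] [-0.02 -0.02 -0.16]  rows>= 5
```

To row units: 0.156 m is 0.208, 0.12 m is 0.16.

>>> send_rows --increments '[[[-0.0267,0,0,0,0,0],[-0.0607,0.0007,0.04,0,0,0],[-0.0607,0.0007,0.08,0,0,0],[-0.0607,0.0007,0.12,0,0,0],[-0.0607,0.0007,0.16,0,0,0],[-0.0607,0.0007,0.18,0,0,0],[-0.0607,0.0007,0.1933,0,0,0],[-0.0607,0.0007,0.2,0,0,0],[-0.0607,0.0007,0.2053,0,0,0],[-0.0607,0.0007,0.208,0,0,0],[-0.0607,0.0007,0.208,0,0,0],[-0.0607,0.0007,0.208,0,0,0],[-0.0607,0.0007,0.208,0,0,0],[-0.0607,0.0007,0.208,0,0,0]]]'

```text
time_s: 27.35
tool_pos: [0.5519, 0.0211, 0.04]
ee_rot: [0.001, 0.001, 1.0, -0.0]
ft_force: [-0.4, 0.1, -1.1]
width: 0.0463
gripper_force: 12.0
```

```bash
python3 - <<'E'
from h import *
s=sense(); print(s["tool_pos"],s["width"],s["ft_force"]); go(.551,.0203,.0375)
E
```

```text
[0.55187089 0.02107103 0.04000718] 0.04625058957299898 [-0.4375044   0.13555688 -1.08421727]
row [ 0.0009 -0.0008  0.0025] [-0.01  0.11 -0.08]  rows>= 2
```

To row units: 0.002 m is 0.0027, -0.001 m is -0.0013.

>>> send_rows --increments '[[[0.0013,-0.0013,0.0013,0,0,0],[0.0013,-0.0013,0.0027,0,0,0],[0.0013,-0.0013,0.0027,0,0,0],[0.0013,-0.0013,0.0027,0,0,0],[0.0013,-0.0013,0.0027,0,0,0]]]'

```text
time_s: 27.77
tool_pos: [0.5504, 0.02, 0.0375]
ee_rot: [0.0, 0.001, 1.0, -0.0]
ft_force: [-1.0, -1.0, 2.2]
width: 0.0458
gripper_force: 12.0
```

To row units: -0.18 m is -0.24, -0.16 m is -0.2133.

>>> send_rows --increments '[[[0,0,0,0,0,0],[0,0,0,0,0,0],[0,0,0,0,0,0],[0,0,0,0,0,0],[0,0,0,0,0,0],[0,0,0,0,0,0],[0,0,-0.02,0,0,0],[0,0,-0.0533,0,0,0],[0,0,-0.1067,0,0,0],[0,0,-0.16,0,0,0],[0,0,-0.2133,0,0,0],[0.04,0,-0.24,0,0,0],[0.0667,0,-0.24,0,0,0],[0.0667,0,-0.24,0,0,0],[0.0667,0,-0.24,0,0,0],[0.0667,0,-0.24,0,0,0]]]' --grip 0.4

```text
time_s: 29.1
tool_pos: [0.5002, 0.0202, 0.2163]
ee_rot: [-0.0, 0.001, 1.0, 0.0]
ft_force: [0.2, -0.4, -1.4]
width: 0.0666
gripper_force: 0.0
```

```bash
python3 - <<'E'
from h import *
im,c=snap("wrist","w10.png"); print(sense()["tool_pos"])
p=proj(c,[.551,.02,.06]).astype(int); print(p)
k=blob(im,(p[0]-40,p[1]-40,p[0]+40,p[1]+40),lambda h,s,v:(h>17)&(h<35)&(s>150)); print("ring",wcirc(c,cv2.convexHull(k),.06),cv2.boundingRect(k))
cv2.imwrite("pics/cr10.png",cv2.resize(im[60:290,140:420,::-1],None,fx=2.5,fy=2.5))
E
```

```text
[0.50023215 0.0201253  0.21603811]
[280 242]
ring [0.5542 0.0206 0.0395 0.0443] (260, 238, 43, 26)
```

View pics/cr10.png

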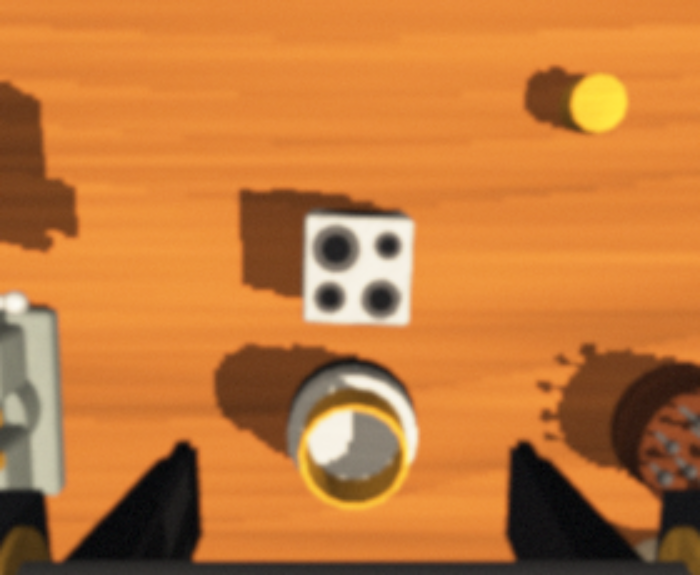

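The ring stands centred on the bench block: crop rim centre (354,454) against an expected (350,455). The doming block and weight are in place and the gripper is clear.

```bash
python3 -c "
from bench import job
print(job.hand_in())"
```

```text
the job is handed in; nothing more can be done
None
```

I set out all four pieces in the order asked and handed the job in at about 29 s of the 109 s; my measurements put each one within its limits, but the hand-in returned no verdict.

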